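# Hold the water filter's service hatch at its marker

## Robot

A 6-joint arm with a two-finger parallel gripper is mounted at the origin on a cart in front of the work surface, level with it; the furniture and walls round the work are solid. World frame = base frame: x ahead of the robot, y to its left, z up, the work surface at z = 0. Lengths are in mm, angles in rad, forces in N, time in s.
With the tool pointing down it reaches from about 425 to 1125 mm from the base axis. Payload 14.9 kg.
Tool frame: the origin (TCP) lies between the finger pads; the fingertips stand 19 mm ahead of it and the grasp point (between the pads) is the TCP; z points along the fingers, y is the line along which they close (so a half turn about z gives the same grasp; the last joint's range is limited). The gripper opens to 91 mm and grips with 3 to 60 N. Pads are 32 mm wide; open, the fingers measure 118 mm over their backs; the gripper's body (76 mm by 178 mm) begins 60 mm behind the grasp point.
Start: joints at [1.286, 0.379, 1.734, -0, 1.028, -0.033], TCP at [174.41, 677.937, 232.932] pointing down, gripper open.
Joint ranges: [-2.77, 2.77], [-0.74, 2.19], [0, 2.66], [-1.06, 4.2], [0.31, 2.87], [-3.08, 3.08]. Speed limits (rad/s): [1.89, 1.89, 2.39, 3.14, 3.14, 3.14].

## Interface

Orientations are given as a 3x3 rotation matrix whose columns are the frame's x, y, z axes.
In Python, from cell import move_pose, servo_line, goto_joints, command_gripper, hold, solve_ik, get_image, Unreachable, close_job, current_t, current_joint_positions, current_joint_vel, current_tau, current_eef_pos, current_eef_rot, current_force, current_wrist_torque, current_width, current_gripper_force gives the robot as it stands. The module is installed in compiled form; this text tells all that it offers. Calls block until the motion is done:
- move_pose(position, orientation): joint-space move of the TCP to a pose.
- servo_line(position, rot=None, max_speed=150): straight line of the TCP; rot=None keeps the orientation; max_speed is the mean speed in mm/s.
- goto_joints(angles): joint-space move.
- command_gripper(opening): finger opening in mm; the grip force is fixed at half the most; returns when the fingers have stopped.
- hold(seconds).
- solve_ik(position, orientation): joint angles nearest the present ones, or None.
- get_image(name): name is "scene" or "top" or "wrist"; returns a dict with "pixels" (384x512x3 uint8, red, green, blue), "fx", "fy", "cx", "cy" (pixels), "rvec" (rotation vector, rad) and "tvec" (3), from world to camera coordinates, as OpenCV has them. Camera axes: x right, y down, z forward; pixel columns grow to the right and rows downward; lengths in mm; the calibration is good to about 2 mm. A picture is of the moment at which its call begins. There is no depth.
A pose or a line that the arm cannot do raises Unreachable and nothing moves.
- close_job(): hands the job in; it is judged then, once.
Readings, each from a call of its own:
- current_t(): time.
- current_joint_positions(): joint angles.
- current_joint_vel(): joint speeds.
- current_tau(): joint torques, N m.
- current_eef_pos(): TCP position.
- current_eef_rot(): TCP orientation.
- current_force(): force on the tool from outside, world axes, zero at the start.
- current_wrist_torque(): the same for the moment, N m.
- current_width(): finger opening in mm.
- current_gripper_force(): force on a finger pad.
Only numpy, scipy, OpenCV 4.12 (cv2) and the standard library are available. Lean on these libraries where they do the work, as an engineer would, in place of code of your own. Each camera call takes 0.05 s, during which the arm holds its last target. There are 200 camera calls.

## Task

I want to look at the cartridge in the water filter unit. Turn the red locking knob anticlockwise (seen from above) until it stops, lift it out and leave it in the blue bowl; then raise the grey hatch by its steel bar handle until its orange pointer lines up with the green marker on the quadrant, and finish while holding it there by the handle: the hatch falls shut if let go. Do not shift the marker, the bowl or any of the other things standing around.

Things in the scene. Friction and masses are not known exactly. Their poses are not given: they have to be found in the camera images.
- unit: White water filter unit, 180 x 270 x 90 mm (x, y, z), fixed. Origin: centre of its underside; x along the hatch's hinge, away from the robot; y from the hinge side to the knob side; z up. The grey hatch covers y = -112 to +82 mm, top 87 mm high; beyond it the lock deck, top 90 mm high. An aluminium quadrant stands at its front, x = -94 to -110 mm with the marker, up to 235 mm high.
- keyhole (a point): Centre of the keyhole in the lock deck, at the deck's top, 100 mm from the unit's origin along y; axes as the unit's. Its 46 x 13 mm slot runs along x. The knob sits in it 0.95 to 1.2 rad clockwise of the slot; turned anticlockwise it stops within 0.1 rad past its x lying along the unit's x (white dot at green dot), and then lifts straight out (25 mm until clear). It turns easily.
- knob: Loose locking knob, 90 g: black disc 56 mm across, 8 mm thick; on it a red grip bar 44 mm long (along the knob's x), 14 mm wide, top 40 mm above the disc's underside; below a stem 18 mm thick with a crossbar 40 x 8 mm at its foot (13 to 20 mm below the disc), parallel to the grip bar. Origin: centre of the disc's underside, z up. The disc rests on the deck and locks the hatch's edge.
- hatch (a joint): Angle of the hatch in rad: 0 shut (level), grows as its knob-side edge rises, limit 1.25. About 0.5 kg; free hinge, falls shut.
- handle_bar (a point): Middle of the hatch's steel bar handle, where to hold it: a round bar 14 mm thick along the unit's x, free for 100 mm between its posts, its axis 45 mm above the hatch's top face when shut. It lies 130 mm from the hinge axis along the hatch and 49 mm square to it, and swings with the hatch. Its axes are the hatch's: x along the hinge, y from the hinge along the hatch towards the knob side.
- hatch_axis (a point): Point on the hatch's hinge axis, in the middle of its length, 83 mm above the worktop. Axes as the unit's; the axis runs along x.
- marker (a joint): Angle of the green marker on the quadrant in rad, on the same axis and scale as hatch: the pointer lines up when the two are equal. Starts anywhere from 0.5 to 0.9 and stays where it is.
- marker_tab (a point): Middle of the green marker tab (50 x 9 mm, along the radius) on the front of the quadrant, 140 mm from the hinge axis; y along the radius outwards.
- bowl: Loose light-blue bowl, 135 mm across, 69 mm high, inner floor about 9 mm up and 70 mm across, 0.23 kg. Origin: centre of its underside.
- tomato: Tin with red and green tomato label, 101 mm across, 118 mm high, loose bystander. Origin: centre of its underside.
- jam: Glass jam jar with white lid, 69 mm across, 99 mm high, loose bystander. Origin: centre of its underside.
- mill: Dark wooden pepper mill, 58 mm across, 170 mm high, loose bystander. Origin: centre of its underside.
- herbs: Spice jar with black cap, 41 mm across, 105 mm high, loose bystander. Origin: centre of its underside.
- tealight: Tea light, 38 mm across, 15 mm high, loose bystander. Origin: centre of its underside.
Not all that is in view belongs to the job. There is more than one size of the knob; the one meant has the size given above.

How it is judged:
By the outcome, as a careful person would: the job done as asked, in the order asked, and still so for the second after the job is handed in, while the arm keeps its last pose, push and grip.
It also fails if it takes over 54 s, if anything falls off the work surface, if the arm or the gripper's body presses on something with over 40 N, if the wrist force passes 120 N, or if a joint passes its speed limit or range.

## Working session

There is one attempt and no reset: what is moved stays moved. The work goes in short steps, each a Python script; the robot and the scene stay as the last script left them, time stands still between calls to the robot, and variables do not carry over. Pictures are saved under pics/ and viewed, at most 10 in all, crops included, and the job is handed in when it is done.

```bash
mkdir -p pics; cat > h.py <<'E'
import numpy as np, cv2
from cell import *
def snap(n,f):
    im=get_image(n); cv2.imwrite(f'pics/{f}.png',im['pixels'][:,:,::-1]); np.savez(f'pics/{f}.npz',**im); return im
def load(f): return dict(np.load(f'pics/{f}.npz'))
def KR(im):
    return np.array([[im['fx'],0,im['cx']],[0,im['fy'],im['cy']],[0,0,1.]]),cv2.Rodrigues(np.array(im['rvec'],float))[0],np.array(im['tvec'],float).ravel()
def proj(im,p):
    K,R,t=KR(im); q=(R@np.atleast_2d(p).T).T+t; q=q@K.T; return q[:,:2]/q[:,2:]
def onz(im,uv,z):
    K,R,t=KR(im); c=-R.T@t; o=[]
    for u,v in np.atleast_2d(uv):
        d=R.T@np.linalg.solve(K,[u,v,1]); o.append(c+d*(z-c[2])/d[2])
    return np.array(o)
E
python3 - <<'E'
from h import *
a=snap('scene','s0');b=snap('top','t0')
for n,i in(('s',a),('t',b)):
    K,R,t=KR(i);print(n,-R.T@t,R[2],K[0,0])
    
for n in('s0','t0'):
    im=cv2.imread(f'pics/{n}.png'); cv2.imwrite(f'pics/{n}b.png',cv2.resize(im,(800,600),interpolation=cv2.INTER_CUBIC))
E
```

```text
s [-260.09392791 -603.61587181  591.67195871] [ 0.7086049   0.53718435 -0.45750637] 365.5297268694395
t [ 171.27277132  -75.15077928 1755.85297996] [ 0.18370173  0.00216718 -0.98297964] 472.175602800401
```

View pics/s0b.png

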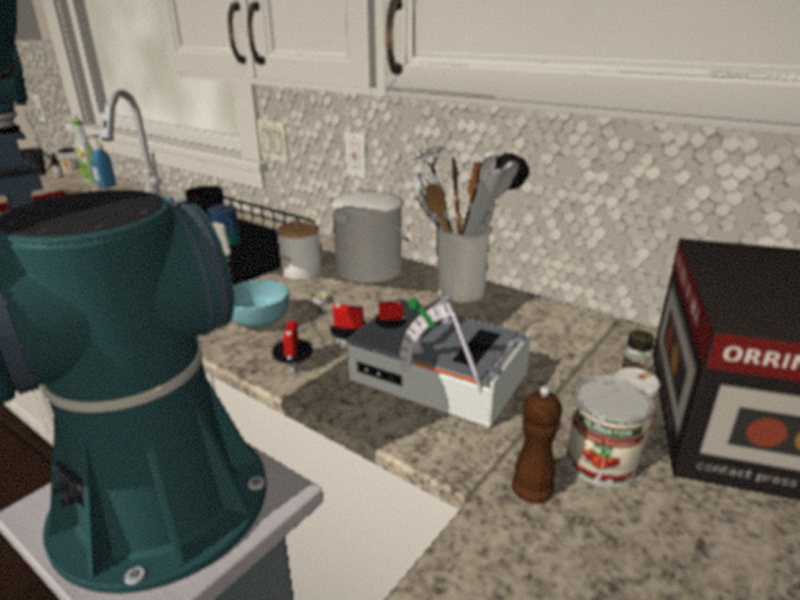

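View pics/t0b.png

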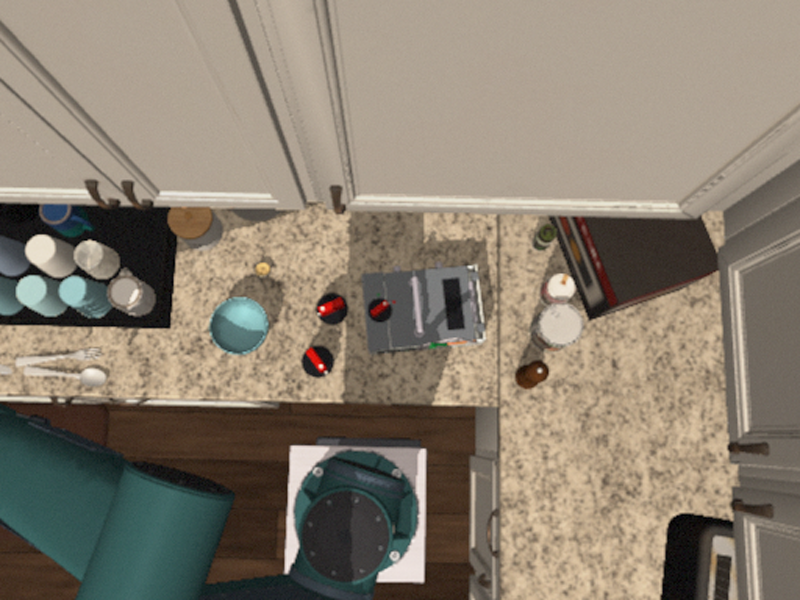

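The scene shows three red knobs. In the top view (800x600) they are at (380,309) in the unit's deck, and at (332,308) and (318,361) on the counter. The last two have larger discs, about 32 px, while the one in the deck is about 24 px (roughly 56 mm), so I choose that one. The bowl is at (240,326). I'll work out rough positions and look from close by.

```bash
python3 - <<'E'
from h import *
t=load('t0');s=1.5625
for n,uv,z in[('knob',(380,310),98),('far1',(332,308),8),('far2',(318,361),8),('bowl',(240,326),69),('cTL',(364,273),90),('cBL',(370,352),90),('cTR',(479,266),90),('cBR',(485,342),90),('handle',(417,305),132),('mill',(533,374),170),('tealight',(263,269),15)]:
    print(n,onz(t,np.array(uv)/s,z).round(0))
R=np.array([[0,1,0],[1,0,0],[0,0,-1.]])
print(current_eef_rot().round(2))
p=onz(t,np.array((395,309))/s,90)[0]
R0=current_eef_rot()
for z in(350,450):
    print(solve_ik([p[0]-60,p[1],z],np.diag([1,-1,-1.])), solve_ik([p[0]-60,p[1],z],R0))
E
```

```text
knob [[457. -44.  98.]]
far1 [[475.  73.   8.]]
far2 [[346. 101.   8.]]
bowl [[417. 278.  69.]]
cTL [[544.  -5.  90.]]
cBL [[361. -24.  90.]]
cTR [[ 567. -271.   90.]]
cBR [[ 390. -285.   90.]]
handle [[ 464. -127.  132.]]
mill [[ 313. -378.  170.]]
tealight [[565. 243.  15.]]
[[-0.97  0.25 -0.  ]
 [ 0.25  0.97 -0.  ]
 [ 0.   -0.   -1.  ]]
[-2.50370162e-01 -2.62368162e-01  2.19099384e+00 -4.44089210e-16
  1.21296698e+00  1.32042616e+00] [-2.49748660e-01 -2.62315403e-01  2.19095498e+00 -1.08468827e-03
  1.21299403e+00 -1.56838488e+00]
[-2.50370162e-01 -3.34750131e-01  2.06805903e+00 -4.44089210e-16
  1.40828375e+00  1.32042616e+00] [-2.49748660e-01 -3.34698601e-01  2.06802354e+00 -1.02955502e-03
  1.40830856e+00 -1.56859820e+00]
```

```bash
cat >> h.py <<'E'
def Rz(a): c,s=np.cos(a),np.sin(a); return np.array([[c,-s,0],[s,c,0],[0,0,1.]])
def Rx(a): c,s=np.cos(a),np.sin(a); return np.array([[1,0,0],[0,c,-s],[0,s,c]])
D=np.diag([1,-1,-1.])
def down(a): return Rz(a)@D
def handle(U,psi,th,tilt,flip=0):
    "U: unit origin xy; TCP pose at handle for hatch angle th, tool tilted by tilt"
    y=-112.; 
    h=np.array([0,HY+130*np.cos(th)-49*np.sin(th),83+130*np.sin(th)+49*np.cos(th)])
    return Rz(psi)@h+np.r_[U,0], Rz(psi)@Rx(tilt)@D@Rz(flip*np.pi)
HY=-112.
E
python3 - <<'E'
from h import *
U=np.array([465,-146.]);psi=.09
for f in(0,1):
  for th in(0,.5,.9):
    for ti in(0,th/2,th):
      p,R=handle(U,psi,th,ti,f); q=solve_ik(p,R); print(f,th,ti,p.round(),None if q is None else np.round(q,2))
p=current_eef_pos(); servo_line([300,560,380],max_speed=250)
move_pose([440,-60,330],down(psi)); print(current_joint_positions().round(2),current_t())
snap('wrist','w0'); im=cv2.imread('pics/w0.png'); cv2.imwrite('pics/w0b.png',cv2.resize(im,(800,600),interpolation=cv2.INTER_CUBIC))
a=load('w0');K,R,t=KR(a);print(-R.T@t,R)
E
```

```text
0 0 0 [ 463. -128.  132.] [-0.32  0.2   2.21 -0.    0.73  1.16]
0 0 0.0 [ 463. -128.  132.] [-0.32  0.2   2.21 -0.    0.73  1.16]
0 0 0 [ 463. -128.  132.] [-0.32  0.2   2.21 -0.    0.73  1.16]
0 0.5 0 [ 467. -167.  188.] [-0.39  0.12  2.16 -0.    0.86  1.09]
0 0.5 0.25 [ 467. -167.  188.] [-0.5   0.18  2.11  0.25  1.    0.84]
0 0.5 0.5 [ 467. -167.  188.] [-0.58  0.26  2.06  0.42  1.18  0.67]
0 0.9 0 [ 471. -215.  215.] [-0.47  0.12  2.11 -0.    0.92  1.01]
0 0.9 0.45 [ 471. -215.  215.] [-0.63  0.25  2.    0.35  1.22  0.67]
0 0.9 0.9 [ 471. -215.  215.] [-0.73  0.43  1.9   0.56  1.56  0.51]
1 0 0 [ 463. -128.  132.] [-0.32  0.2   2.21 -0.    0.73 -1.98]
1 0 0.0 [ 463. -128.  132.] [-0.32  0.2   2.21 -0.    0.73 -1.98]
1 0 0 [ 463. -128.  132.] [-0.32  0.2   2.21 -0.    0.73 -1.98]
1 0.5 0 [ 467. -167.  188.] [-0.39  0.12  2.16 -0.    0.86 -2.05]
1 0.5 0.25 [ 467. -167.  188.] [-0.5   0.18  2.11  0.25  1.   -2.31]
1 0.5 0.5 [ 467. -167.  188.] [-0.58  0.26  2.06  0.42  1.18 -2.47]
1 0.9 0 [ 471. -215.  215.] [-0.47  0.12  2.11 -0.    0.92 -2.13]
1 0.9 0.45 [ 471. -215.  215.] [-0.63  0.25  2.    0.35  1.22 -2.47]
1 0.9 0.9 [ 471. -215.  215.] [-0.73  0.43  1.9   0.56  1.56 -2.63]
[-0.19 -0.17  2.15  0.    1.16  1.29] 3.4333
[514.09839355 -53.02628715 481.96224653] [[ 9.07428197e-02 -9.95874296e-01 -3.56971117e-04]
 [-9.60620509e-01 -8.76250568e-02  2.63685584e-01]
 [-2.62628975e-01 -2.35846597e-02 -9.64608618e-01]]
```

View pics/w0b.png

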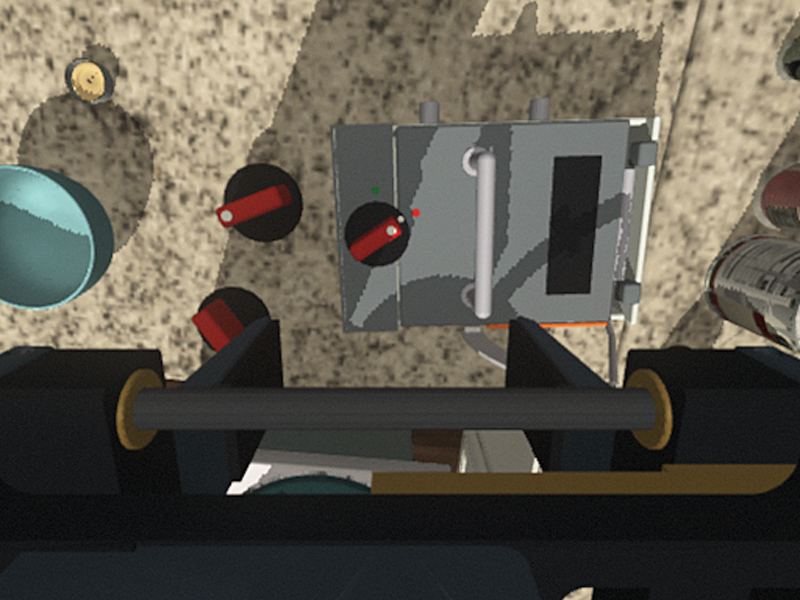

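The wrist picture shows the knob disc centred near (377,234), its white dot at (401,219), the green dot at (375,190), the deck's left corners at (333,126) and (344,331), and the handle bar from (485,155) to (483,313). The tea light and bowl are well to the left. The bowl's rim is cut off by the frame edge.

```bash
python3 - <<'E'
from h import *
a=load('w0');s=1.5625
g=lambda u,z:onz(a,(np.array(u)+.5)/s-.5,z)[0]
k=g((377,234),98);gd=g((375,190),90);w=g((401,219),98);A=g((333,126),90);B=g((344,331),90)
b1=g((485,155),139);b2=g((483,313),139);br=g((391,231),138);fr=g((630,120),87);nr=g((612,325),87)
ang=lambda d:np.arctan2(d[1],d[0])
print('knob',k,'gdot',gd,ang(gd-k),np.linalg.norm((gd-k)[:2]),'w',ang(w-k),np.linalg.norm((w-k)[:2]))
print('deck edge',A,B,np.linalg.norm(A-B),ang(A-B),(A+B)/2)
print('bar',b1,b2,ang(b1-b2),(b1+b2)/2,np.linalg.norm(b1-b2))
bt=g((398,227),138);bb=g((352,258),138);print('bar pts',ang(bt-bb),(bt+bb)/2, np.linalg.norm(bt-bb))
print(fr,nr)
psi=.09
for U in [k[:2]-(Rz(psi)@[0,100,0])[:2],((A+B)/2)[:2]-(Rz(psi)@[0,135,0])[:2]]: print('U',U,handle(U,psi,0,0)[0])
im=cv2.imread('pics/w0.png')[90:190,190:300];cv2.imwrite('pics/c1.png',cv2.resize(im,(770,700)[:2],interpolation=cv2.INTER_CUBIC)[:600])
E
```

```text
knob [458.01867241 -43.61847062  98.        ] gdot [493.84249997 -38.72198754  90.        ] 0.1358405450869206 36.15691037234468 w -0.9229845808389235 23.939858822749066
deck edge [541.57113121  -0.54925889  90.        ] [365.07103105 -20.46555756  90.        ] 177.62022495078668 0.1123648535203619 [453.32108113 -10.50740822  90.        ]
bar [ 528.32748622 -117.93599314  139.        ] [ 408.91949962 -133.62452378  139.        ] 0.13063766928574186 [ 468.62349292 -125.78025846  139.        ] 120.43420301662869
bar pts -0.8869311403468788 [457.10849341 -43.45289487 138.        ] 42.71547008387828
[ 568.46724378 -242.04823103   87.        ] [ 392.25503056 -265.9378271    87.        ]
U [ 467.00652733 -143.21374392] [ 465.38871344 -125.28659473  132.        ]
U [ 465.45468527 -144.96102718] [ 463.83687139 -127.03387799  132.        ]
```

View pics/c1.png

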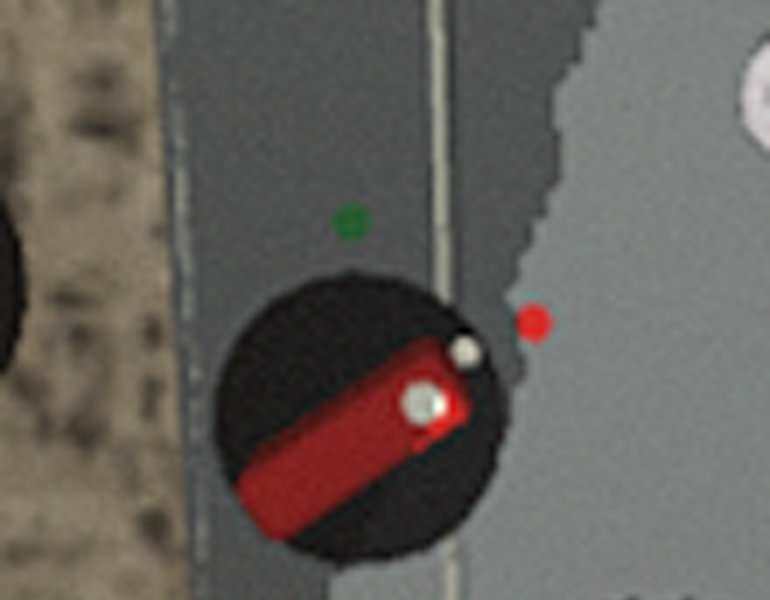

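Confirmed: white dot clockwise of the green dot, red grip bar at about -0.91 rad. Yaw is about 0.125 rad. Grasp the knob, turn it to its stop while watching the torque, and check.

```bash
python3 - <<'E'
from h import *
k=[457.6,-43.6]; a=-.91
move_pose([*k,190],down(a)); command_gripper(60)
servo_line([*k,120],max_speed=80); print('f',current_force().round(1))
command_gripper(5); print('w',current_width(),current_gripper_force(),current_force().round(1),current_wrist_torque().round(2))
q=np.array(current_joint_positions()); q0=q[5]
steps=[.3,.6,.9,1.0]+list(np.arange(1.03,1.20,.03))
for d in steps:
    q[5]=q0-d; goto_joints(q); T=current_wrist_torque()
    print(round(a+d-.125,3),T.round(3),current_force().round(1),current_width().round(1) if hasattr(current_width(),'round') else current_width())
    if d>.95 and abs(T[2])>.25: break
print(current_t())
E
```

```text
f [-0.6 -0.   0. ]
w 13.749500564414747 30.00010371208191 [0.4 0.1 0.9] [-0.02  0.28 -0.01]
-0.735 [-0.026  0.203 -0.044] [ 0.5 -0.7  0.7] 14.074016898918883
-0.435 [-0.033  0.153 -0.014] [ 0.3 -0.6  0.6] 13.731506513399552
-0.135 [-0.04   0.212  0.061] [-0.6 -0.3  2.1] 13.885206109583681
-0.035 [-0.015  0.186  0.049] [0.3 0.4 0.5] 13.737749896912357
-0.005 [-0.111  0.152 -0.004] [ 0.2 -0.   0.5] 13.40992743072259
0.025 [ 0.765  0.296 -0.041] [-1.   4.4  2.9] 13.475289143017974
0.055 [ 1.124  0.379 -0.345] [-1.6  6.5  4.4] 13.660844303623621
9.0833
```

```bash
python3 - <<'E'
from h import *
p=np.array(current_eef_pos()); q=np.array(current_joint_positions()); q[5]+=.025; goto_joints(q)
for z in (126,135,150,170,230):
    servo_line([p[0],p[1],z],max_speed=100); print(z,current_force().round(1),round(current_width(),1))
servo_line([390,200,240],max_speed=250)
snap('wrist','w1');print(current_force().round(2),current_t())
im=cv2.imread('pics/w1.png'); cv2.imwrite('pics/w1b.png',cv2.resize(im,(800,600),interpolation=cv2.INTER_CUBIC))
a=load('w0');s=1.5625
print(onz(a,np.array([(112,250),(20,165),(30,309)])/s,69))
E
```

```text
126 [0.9 2.2 0.4] 13.8
135 [ 0.4 -1.1 -0.7] 13.6
150 [-1.  -0.2 -0. ] 13.9
170 [ 0.4  0.2 -1.2] 13.8
230 [ 0.2 -0.4 -1.3] 13.8
[ 0.11 -0.35 -1.77] 12.4417
[[416.62430288 198.94006805  69.        ]
 [485.63343507 273.94352364  69.        ]
 [351.86203851 281.09293664  69.        ]]
```

View pics/w1b.png

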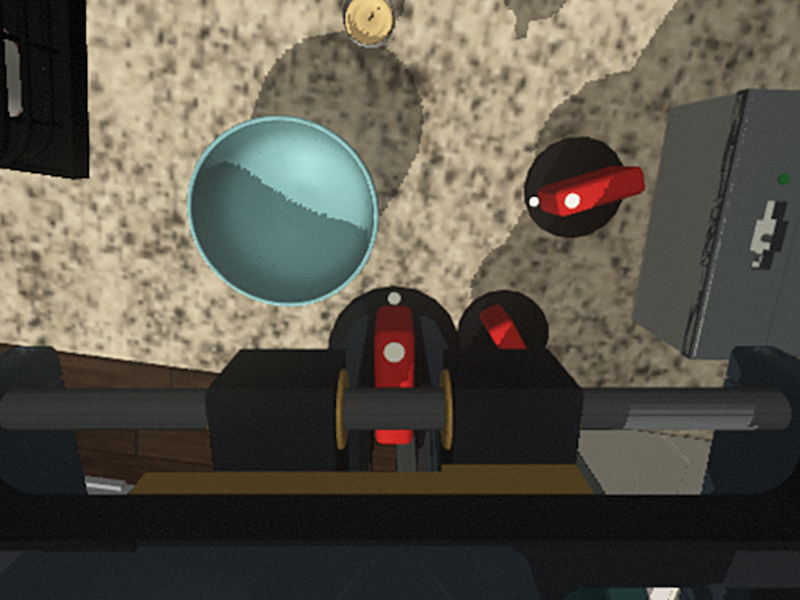

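The knob is out and held, with the grip bar at (394,375). The bowl rim is centred at (283,211) in this view.

```bash
python3 - <<'E'
from h import *
a=load('w1');s=1.5625
c=onz(a,np.array((283,211))/s,69)[0]; e=onz(a,np.array([(189,211),(377,211),(283,116),(283,305)])/s,69)
print(c,np.linalg.norm(e[0]-e[1]),np.linalg.norm(e[2]-e[3]),e.mean(0))
c=c[:2]
if np.linalg.norm(c-[417,272])>15: raise SystemExit
servo_line([*c,150],max_speed=250)
for z in (80,70,64,61):
    servo_line([*c,z],max_speed=60); F=current_force(); print(z,F.round(1))
    if F[2]>2: break
command_gripper(28); hold(.3)
servo_line([*c,100],max_speed=80); print(current_force().round(1),current_width())
servo_line([*c,240],max_speed=250)
servo_line([390,200,260],max_speed=250)
snap('wrist','w2');print(current_t())
im=cv2.imread('pics/w2.png')[40:240]; cv2.imwrite('pics/w2b.png',cv2.resize(im,(768,300)))
E
```

```text
[421.50336668 283.009061    69.        ] 132.38591436048745 132.24156994988442 [419.87980621 282.8717162   69.        ]
80 [ 0.3 -0.3 -1.4]
70 [ 0.5  0.6 -1.5]
64 [-0.2  0.3 -0.8]
61 [-0.2 -0.8 -0.5]
[-0.4 -0.4 -0.1] 28.285002129372355
17.8833
```

View pics/w2b.png

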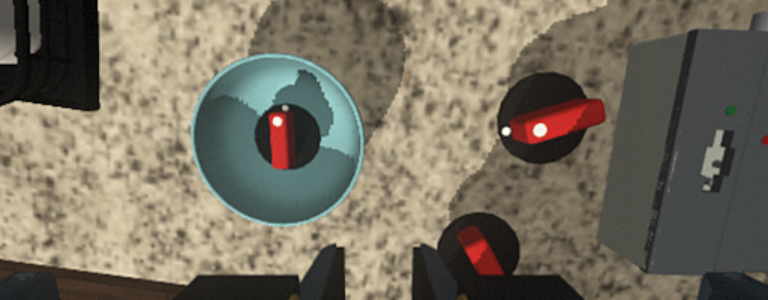

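The knob stands in the bowl, at (282,138). Next I measure the marker in an enlarged crop of the first scene picture.

```bash
python3 - <<'E'
from h import *
im=cv2.imread('pics/s0.png')[180:260,240:330]; cv2.imwrite('pics/c2.png',cv2.resize(im,None,fx=7,fy=7,interpolation=cv2.INTER_CUBIC))
E
```

```text
(no output)
```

View pics/c2.png

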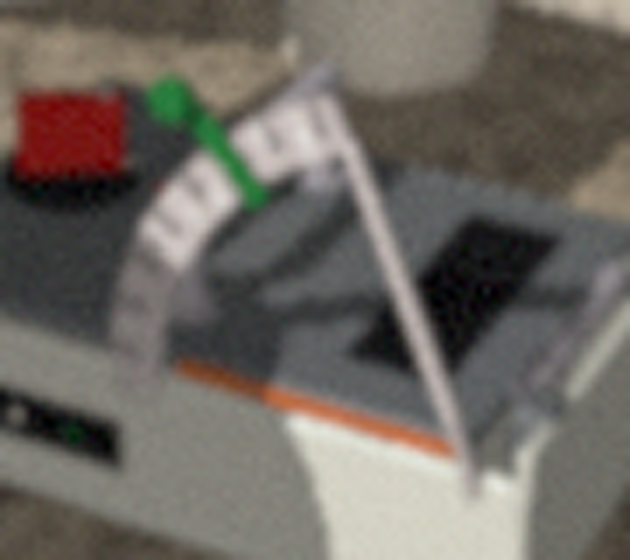

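The green tab runs from about (200,120) to (259,203) in this crop, with its ball at (170,98). I'll solve its angle in the quadrant's front plane.

```bash
cat >> h.py <<'E'
U=np.array([470,-143.7]);PSI=.125
def onq(im,uv,x=-111.):
    "pixel -> (y,z) relative to hinge in unit plane x; returns radius, angle"
    K,R,t=KR(im); c=-R.T@t; n=Rz(PSI)[:,0]; o=np.r_[U,0]; r=[]
    for u,v in np.atleast_2d(uv):
        d=R.T@np.linalg.solve(K,[u,v,1]); P=c+d*((x-n@(c-o))/(n@d)); L=Rz(PSI).T@(P-o)
        y,z=L[1]-HY,L[2]-83; r.append((np.hypot(y,z),np.arctan2(z,y)))
    return np.array(r)
E
python3 - <<'E'
from h import *
s=load('s0'); f=lambda L:(np.array(L)+.5)/7-.5+[240,180]
print('tab inner,mid,outer,ball',onq(s,f([(259,203),(230,160),(203,122),(170,98)])).round(3))
print('orange',onq(s,f([(178,366),(270,393),(455,450)]),-100).round(3))
for th in(.5,.6,.7,.8,.9):
    P=[Rz(PSI)@[-111,HY+r*np.cos(th),83+r*np.sin(th)]+np.r_[U,0] for r in(115,140,165)]
    print(th,((proj(s,P)-[240,180]+.5)*7-.5).round(0).tolist())
E
```

```text
tab inner,mid,outer,ball [[115.75    0.894]
 [133.127   0.891]
 [148.666   0.887]
 [161.223   0.849]]
orange [[1.08604e+02 7.60000e-02]
 [7.21640e+01 1.19000e-01]
 [8.44400e+00 1.36200e+00]]
0.5 [[183.0, 272.0], [127.0, 226.0], [72.0, 181.0]]
0.6 [[199.0, 252.0], [146.0, 201.0], [93.0, 151.0]]
0.7 [[217.0, 234.0], [168.0, 179.0], [119.0, 124.0]]
0.8 [[238.0, 218.0], [193.0, 159.0], [148.0, 100.0]]
0.9 [[262.0, 204.0], [221.0, 142.0], [181.0, 79.0]]
```

```bash
python3 - <<'E'
from h import *
servo_line([390,40,330],max_speed=250)
move_pose([500,-125,330],down(PSI+np.pi)); print(current_joint_positions().round(2),current_t())
a=snap('wrist','w3'); im=cv2.imread('pics/w3.png'); cv2.imwrite('pics/w3b.png',cv2.resize(im,(800,600),interpolation=cv2.INTER_CUBIC))
K,R,t=KR(a);print(-R.T@t)
E
```

```text
[-0.29 -0.03  2.03  0.    1.14 -1.99] 21.625
[ 425.85506981 -134.34012439  481.87973673]
```

View pics/w3b.png

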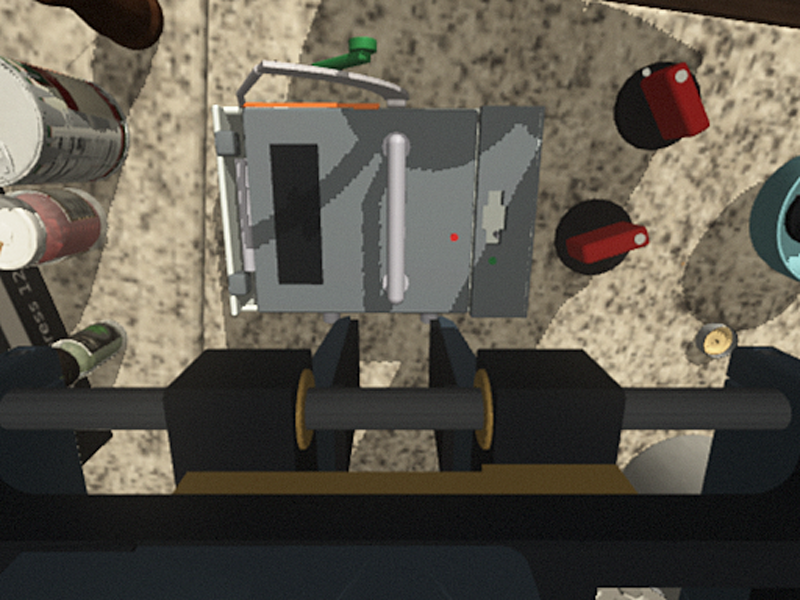

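The flipped wrist view shows the green tab from about (313,66) to (370,58), the deck corners at (543,107) and (527,317), the keyhole at (494,217) and the handle bar from (397,135) to (396,300). I'll check the unit's pose and the marker angle against it.

```bash
python3 - <<'E'
from h import *
w=load('w3');s=1.5625
W=lambda P,U,psi:[Rz(psi)@p+np.r_[U,0] for p in np.atleast_2d(P)]
from scipy.optimize import least_squares
P=np.array([[-90,135,90],[90,135,90],[0,100,90],[35,100,90],[-50,18,139],[50,18,139]])
print('pred',(proj(w,W(P,U,PSI))*s).round(0).tolist())
obs=np.array([(543,107),(527,317),(494,217),(492,261)])
r=least_squares(lambda v:(proj(w,W(P[:4],v[:2],v[2]))*s-obs).ravel(),[*U,PSI]); print(r.x,r.fun.round(1))
for u,ps in((U,PSI),(r.x[:2],r.x[2])):
  for th in(.7,.75,.8,.85,.9):
    q=[[x,HY+ro*np.cos(th),83+ro*np.sin(th)] for x in(-110,) for ro in(115,140,165)]
    print(th,(proj(w,W(q,u,ps))*s).round(0).tolist())
im=cv2.imread('pics/w3.png')[15:80,130:280]; cv2.imwrite('pics/c3.png',cv2.resize(im,None,fx=5,fy=5,interpolation=cv2.INTER_CUBIC))
E
```

```text
pred [[543.0, 105.0], [525.0, 317.0], [493.0, 218.0], [490.0, 258.0], [398.0, 156.0], [398.0, 289.0]]
[ 4.71493336e+02 -1.42433937e+02  1.31034565e-01] [ 0.1 -0.7  0.2  1.  -0.1  1.9 -0.2 -2.1]
0.7 [[334.0, 59.0], [361.0, 53.0], [392.0, 46.0]]
0.75 [[327.0, 58.0], [353.0, 51.0], [383.0, 44.0]]
0.8 [[320.0, 56.0], [344.0, 49.0], [372.0, 41.0]]
0.85 [[312.0, 55.0], [335.0, 47.0], [361.0, 38.0]]
0.9 [[304.0, 53.0], [324.0, 45.0], [348.0, 36.0]]
0.7 [[334.0, 62.0], [362.0, 56.0], [393.0, 49.0]]
0.75 [[328.0, 61.0], [354.0, 54.0], [383.0, 47.0]]
0.8 [[320.0, 59.0], [345.0, 52.0], [373.0, 44.0]]
0.85 [[313.0, 58.0], [335.0, 50.0], [361.0, 42.0]]
0.9 [[305.0, 57.0], [325.0, 48.0], [349.0, 39.0]]
```

View pics/c3.png

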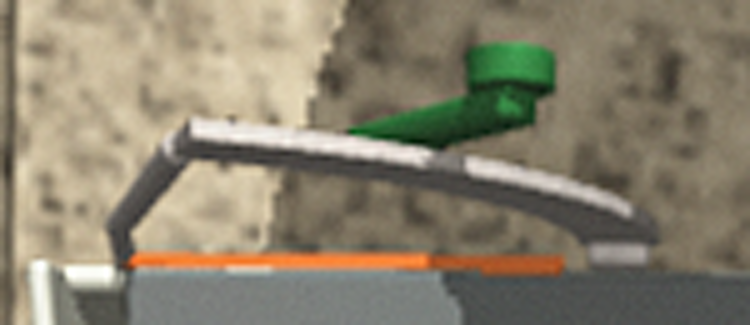

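The tab's front lies nearer than the x=-110 plane; the -110 figure probably includes the marker's own knob. I'll fit the angle and the plane together from the scene and wrist views.

```bash
python3 - <<'E'
from h import *
w=load('w3');sc=load('s0');s=1.5625
u=np.array([470.8,-143.]);ps=.128
W=lambda P:[Rz(ps)@p+np.r_[u,0] for p in np.atleast_2d(P)]
f=lambda L:(np.array(L)+.5)/7-.5+[240,180]
import h; h.U=u;h.PSI=ps
for x in(-96,-100,-103,-106): print(x,h.onq(sc,f([(259,203),(230,160),(203,122)]),x).round(3).tolist())
c=lambda L:(np.array(L)+.5)/5-.5+[130,15]
for th in(.75,.8,.85,.9,.95):
  for x in(-98,-104):
    q=[[x,HY+ro*np.cos(th),83+ro*np.sin(th)] for ro in(115,140,165)]
    print(th,x,'w3crop',((proj(w,W(q))-[130,15]+.5)*5-.5).round(0).tolist(),'s0crop',((proj(sc,W(q))-[240,180]+.5)*7-.5).round(0).tolist())
# known ref: scene view of deck/unit corners for bias
print('refs scene',((proj(sc,W([[-90,-112,87],[-90,135,90],[-90,-135,90],[-90,-135,0]]))-[240,180]+.5)*7-.5).round(0).tolist())
E
```

```text
-96 [[113.294, 0.787], [131.029, 0.799], [146.939, 0.805]]
-100 [[113.741, 0.815], [131.405, 0.823], [147.235, 0.826]]
-103 [[114.132, 0.835], [131.735, 0.841], [147.499, 0.841]]
-106 [[114.571, 0.855], [132.106, 0.858], [147.8, 0.857]]
0.75 -98 w3crop [[402.0, 181.0], [485.0, 165.0], [579.0, 146.0]] s0crop [[245.0, 207.0], [198.0, 151.0], [152.0, 95.0]]
0.75 -104 w3crop [[401.0, 149.0], [485.0, 130.0], [579.0, 109.0]] s0crop [[237.0, 215.0], [190.0, 158.0], [143.0, 102.0]]
0.8 -98 w3crop [[379.0, 178.0], [457.0, 160.0], [545.0, 139.0]] s0crop [[256.0, 200.0], [211.0, 141.0], [167.0, 83.0]]
0.8 -104 w3crop [[378.0, 145.0], [456.0, 125.0], [545.0, 102.0]] s0crop [[248.0, 207.0], [203.0, 149.0], [158.0, 90.0]]
0.85 -98 w3crop [[355.0, 174.0], [427.0, 155.0], [509.0, 132.0]] s0crop [[268.0, 193.0], [225.0, 133.0], [183.0, 72.0]]
0.85 -104 w3crop [[353.0, 141.0], [426.0, 119.0], [508.0, 94.0]] s0crop [[260.0, 200.0], [217.0, 140.0], [174.0, 79.0]]
0.9 -98 w3crop [[329.0, 171.0], [394.0, 150.0], [469.0, 126.0]] s0crop [[280.0, 186.0], [240.0, 124.0], [199.0, 62.0]]
0.9 -104 w3crop [[328.0, 137.0], [393.0, 114.0], [468.0, 86.0]] s0crop [[272.0, 194.0], [231.0, 132.0], [191.0, 69.0]]
0.95 -98 w3crop [[302.0, 167.0], [360.0, 145.0], [427.0, 119.0]] s0crop [[292.0, 180.0], [255.0, 117.0], [217.0, 53.0]]
0.95 -104 w3crop [[300.0, 133.0], [358.0, 108.0], [426.0, 79.0]] s0crop [[284.0, 188.0], [247.0, 124.0], [209.0, 60.0]]
refs scene [[471.0, 445.0], [-127.0, 259.0], [535.0, 457.0], [517.0, 667.0]]
```

Both views agree on a marker angle of about 0.83 rad. I'll grasp the handle in the flipped orientation so the wrist camera sees pointer and marker, then lift along the arc.

```bash
sed -i 's/^U=.*/U=np.array([470.8,-143.]);PSI=.128/' h.py; python3 - <<'E'
from h import *
p,R=handle(U,PSI,0,0,1)
command_gripper(50)
servo_line(p+[0,0,60],R,max_speed=200); servo_line(p,max_speed=80); print('f',current_force().round(1))
command_gripper(5); print('w',current_width(),current_gripper_force(),current_force().round(1))
for th in np.linspace(.08,.8,10):
    p,R=handle(U,PSI,th,th,1); servo_line(p,R,max_speed=60); F=current_force(); print(round(th,2),F.round(1),round(current_width(),1))
    if np.linalg.norm(F)>45: print('STOP');break
print(current_t(),current_wrist_torque().round(2))
snap('wrist','w4');snap('scene','s4');snap('top','t4')
a=cv2.imread('pics/w4.png');b=cv2.imread('pics/s4.png')[150:270,220:360]
cv2.imwrite('pics/m4.png',np.vstack([np.hstack([cv2.resize(a,(400,300)),cv2.resize(cv2.imread('pics/t4.png')[150:250,200:333],(400,300))]),np.hstack([cv2.resize(b,(400,300),interpolation=cv2.INTER_CUBIC),cv2.resize(cv2.imread('pics/s4.png'),(400,300))])]))
E
```

```text
f [ 0.9 -0.6 -0.4]
w 13.378526016100196 30.03894031047821 [ -2.2 -27.9  -5.6]
0.08 [  2.2 -20.9 -13.4] 13.4
0.16 [  2.3 -16.3 -13.1] 13.2
0.24 [  1.3 -14.  -12.5] 13.1
0.32 [  2.9 -11.9 -13.3] 13.3
0.4 [  2.1  -9.9 -12.8] 13.2
0.48 [  2.5  -7.4 -12.5] 13.4
0.56 [  0.2  -8.2 -14. ] 12.9
0.64 [ -0.3  -7.6 -14.2] 13.2
0.72 [ -1.2  -6.8 -16.1] 13.4
0.8 [ -4.1  -5.5 -14.3] 13.0
27.95 [-2.86  0.12  0.29]
```

View pics/m4.png

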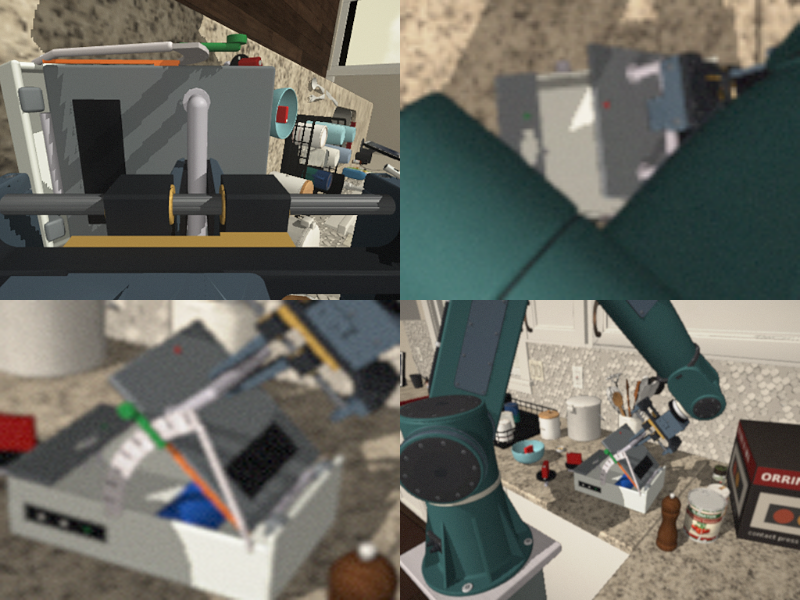

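The handle is held and the hatch is up. In the scene crop (lower left), the orange pointer, running from (240,525) to (165,447), almost meets the green tab at (145,425). I've viewed 10 pictures, so I'll quantify the remainder with colour masks on s0 and s4.

```bash
cat > m.py <<'E'
import h; from h import *
def ang(f,x_or,x_gr):
    im=load(f); hsv=cv2.cvtColor(im['pixels'],cv2.COLOR_RGB2HSV); M=np.zeros((384,512),np.uint8); M[180:260,240:330]=1
    o=[]
    for lo,hi,x in(((5,140,110),(16,255,255),x_or),((55,110,40),(80,255,255),x_gr)):
        m=cv2.inRange(hsv,lo,hi)*M; v,u=np.nonzero(m)
        ra=onq(im,np.c_[u,v],x)
        if x==x_gr: k=(ra[:,0]>112)&(ra[:,0]<150)&(abs(ra[:,1]-.83)<.2)
        else: k=(ra[:,0]>40)&(ra[:,0]<175)&(ra[:,1]>-.2)
        ra=ra[k]; Y=ra[:,0]*np.cos(ra[:,1]);Z=ra[:,0]*np.sin(ra[:,1])
        vx,vy,_,_=cv2.fitLine(np.c_[Y,Z].astype(np.float32),cv2.DIST_HUBER,0,.01,.01).ravel()
        o.append((len(ra),ra[:,0].min().round(),ra[:,0].max().round(),round(float(np.median(ra[:,1])),3),round(float(np.arctan(vy/vx)),3),
          [round(float(np.median(ra[(ra[:,0]>=a)&(ra[:,0]<a+20),1])),3) if ((ra[:,0]>=a)&(ra[:,0]<a+20)).any() else None for a in(40,60,80,100,112,130)]))
    return o
E
python3 - <<'E'
from m import *
for f in('s0','s4'):
  for xo,xg in((-91,-100),(-93,-103)): print(f,xo,xg,*ang(f,xo,xg),sep='\n  ')
print(current_eef_pos()-handle(U,PSI,.8,.8,1)[0])
E
```

```text
s0
  -91
  -100
  (28, np.float64(41.0), np.float64(110.0), 0.01, 0.007, [0.011, 0.009, 0.008, 0.011, None, None])
  (36, np.float64(114.0), np.float64(150.0), 0.821, 0.814, [None, None, None, 0.812, 0.824, 0.821])
s0
  -93
  -103
  (28, np.float64(40.0), np.float64(109.0), 0.031, 0.007, [0.039, 0.03, 0.025, 0.026, None, None])
  (35, np.float64(114.0), np.float64(150.0), 0.839, 0.814, [None, None, None, 0.829, 0.842, 0.838])
s4
  -91
  -100
  (51, np.float64(41.0), np.float64(111.0), 0.804, 0.794, [0.813, 0.805, 0.797, 0.811, None, None])
  (30, np.float64(116.0), np.float64(150.0), 0.826, 0.842, [None, None, None, 0.827, 0.826, 0.828])
s4
  -93
  -103
  (52, np.float64(40.0), np.float64(111.0), 0.825, 0.799, [0.839, 0.827, 0.817, 0.823, None, None])
  (29, np.float64(116.0), np.float64(150.0), 0.844, 0.817, [None, None, None, 0.839, 0.845, 0.844])
[-0.51952215  0.2842469  -0.89302198]
```

```bash
python3 - <<'E'
from h import *
im=load('w4'); hsv=cv2.cvtColor(im['pixels'],cv2.COLOR_RGB2HSV)
m=cv2.inRange(hsv,(50,110,40),(85,255,255)); m[150:]=0; v,u=np.nonzero(m)
K,R,t=KR(im); c=-R.T@t; o=Rz(PSI)@[0,HY,83]+np.r_[U,0]
for th in(.83,):
    n=Rz(PSI)@[0,-np.sin(th),np.cos(th)]; e=Rz(PSI)@[0,np.cos(th),np.sin(th)]; x=Rz(PSI)[:,0]
    L=[]
    for a,b in zip(u,v):
        d=R.T@np.linalg.solve(K,[a,b,1]); P=c+d*((4.5-n@(c-o))/(n@d))-o; L.append((P@e,P@x))
    L=np.array(L)
    for r in range(100,190,8):
        k=(L[:,0]>=r)&(L[:,0]<r+8)
        if k.any(): print(r,k.sum(),L[k,1].min().round(1),L[k,1].max().round(1))
# orange as check of x
m=cv2.inRange(hsv,(5,140,110),(16,255,255)); m[130:]=0; v,u=np.nonzero(m);L=[]
th=.8;n=Rz(PSI)@[0,-np.sin(th),np.cos(th)]; e=Rz(PSI)@[0,np.cos(th),np.sin(th)]
for a,b in zip(u,v):
    d=R.T@np.linalg.solve(K,[a,b,1]); P=c+d*((4-n@(c-o))/(n@d))-o; L.append((P@e,P@x))
L=np.array(L); k=(L[:,1]<-80)&(L[:,1]>-120)
print('orange r',np.percentile(L[k,0],[2,98]).round(),'x',np.percentile(L[k,1],[3,50,97]).round(1))
E
```

```text
132 53 -105.4 -99.7
140 136 -105.4 -99.7
148 178 -110.9 -100.2
156 267 -111.9 -99.7
164 80 -111.9 -104.7
orange r [  7. 113.] x [-93.9 -92.1 -90.3]
```

The tab front is at about x = -104 and the pointer front at about -93. The pointer is roughly 0.022 rad low, so I raise it by that much and re-measure.

```bash
python3 - <<'E'
from m import *
p,R=handle(U,PSI,.8,.8,1); p2,R2=handle(U,PSI,.823,.823,1); servo_line(p2,R2,max_speed=30); hold(.3)
print(current_eef_pos()-p2,current_force().round(1),current_width(),current_t())
snap('scene','s5'); print(*ang('s5',-93,-104),sep='\n')
E
```

```text
[-0.52063467  0.37075602 -0.84537456] [ -3.2  -5.4 -15.7] 13.424838755746235 28.6583
(54, np.float64(41.0), np.float64(113.0), 0.847, 0.816, [0.862, 0.854, 0.839, 0.844, 0.844, None])
(29, np.float64(116.0), np.float64(150.0), 0.85, 0.817, [None, None, None, 0.846, 0.85, 0.849])
```

```bash
python3 -c "
from cell import *
hold(.5);print(current_width(),current_eef_pos(),close_job())"
```

```text
the job is handed in; nothing more can be done
13.472158904510426 [ 477.87798632 -201.64296114  210.76232927] None
```

The job is handed in: the red knob is out and standing in the blue bowl, and the hatch is held by its handle with the pointer within about 0.005 rad of the green marker, as measured from the scene camera.

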